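# Sort nail tins by heft into drawer and refill tray

## Task

The three sealed blue nail tins in the wooden rack look alike, but one is full and two are nearly empty: judge them by their weight as you lift them. Stand the full tin upright on the floor of a lane in the open drawer, and both nearly empty ones upright in the red tray. Set the tins down gently without dropping them or tipping them over, let go, and leave the canister, mallet, carved panel and clamp alone.

Things in the scene. Friction and masses are not known exactly. Their poses are not given: they have to be found in the camera images.
- tin_a_mid (a point): Sealed nail tin, blue with a paper band and a bright press-on lid, a plain upright box: 40 mm along its x, 60 mm along its y, 110 mm tall. Point at its centre, 55 mm above its underside; z up. It looks just like the other two; its fill is hidden: a full tin weighs 0.6 to 0.9 kg, a nearly empty one about 0.2 kg. Which tin is full differs from start to start.
- tin_b_mid (a point): Sealed nail tin, blue with a paper band and a bright press-on lid, a plain upright box: 40 mm along its x, 60 mm along its y, 110 mm tall. Point at its centre, 55 mm above its underside; z up. It looks just like the other two; its fill is hidden: a full tin weighs 0.6 to 0.9 kg, a nearly empty one about 0.2 kg. Just one of the three is full.
- tin_c_mid (a point): Sealed nail tin, blue with a paper band and a bright press-on lid, a plain upright box: 40 mm along its x, 60 mm along its y, 110 mm tall. Point at its centre, 55 mm above its underside; z up. It looks just like the other two; its fill is hidden: a full tin weighs 0.6 to 0.9 kg, a nearly empty one about 0.2 kg. It starts in the rack like the others.
- rack: Fixed wooden rack; origin on the bench under its middle. Holds the tins upright in a row along its y, 73 mm apart (middle one at the origin), their 40 mm side along its x. Base 70 x 224 mm, 8 mm thick. Dividers (5 mm thick, 46 mm along x, top 103 mm above the bench) stand 4 mm from each tin on its +y and -y sides; open towards -x and +x.
- lane_left (a point): Left (+y) of the two lanes of the open drawer, seen from the robot. Point on the lane floor (16 mm above the bench), 73 mm behind the inside of the drawer front. The lane is 52 mm wide (y), open upwards, walls 112 mm high; x runs along it into the chest, z up. Free for 73 mm towards -x and at least 63 mm towards +x, where the chest front begins. A tin fits only with its 60 mm side along x.
- lane_right (a point): Right (-y) of the two lanes of the open drawer, seen from the robot. Point on the lane floor (16 mm above the bench), 73 mm behind the inside of the drawer front. The lane is 52 mm wide (y), open upwards, walls 112 mm high; x runs along it into the chest, z up. Free for 73 mm towards -x and at least 63 mm towards +x, where the chest front begins. A tin fits only with its 60 mm side along x.
- tray_in (a point): Fixed low red tray for nearly empty tins. Point at the middle of its inner floor, about 6 mm above the bench; inside 118 mm along x, 218 mm along y, rim 26 mm above the bench.
- drawer: The open drawer itself, plywood with a brass knob; origin at the foot of its front, in the middle; its x points into the chest. 160 mm wide, 124 mm high, rim 128 mm above the bench; it slides stiffly (12 N). The wooden chest it comes out of, 200 mm wide, is 150 mm high.
- tray: The red tray's body, 130 x 230 x 26 mm, origin at the centre of its underside.
- tin_a: The first tin's underside centre.
- tin_b: The second tin's underside centre.
- tin_c: The third tin's underside centre.
- canister_mid (a point): Bystander: square green canister with a brass lid, 66 x 66 x 130 mm, standing. Point at its centre.
- clamp: Bystander: fixed steel clamp upright with a red jaw, a post 30 mm wide and 240 mm tall on a 50 x 50 mm foot. Origin at its foot.
- mallet: Bystander: joiner's mallet lying flat. Origin on the bench; head 62 x 100 x 62 mm centred 60 mm towards its -x, handle (24 mm wide, 45 mm high) reaching to 110 mm towards its +x.
- panel: Bystander: carved wooden panel lying flat, 110 x 150 x 31 mm, origin at the centre of its underside.

How it is judged:
By the outcome, as a careful person would: the job done as asked, in the order asked, and still so for the second after the job is handed in, with the robot touching nothing.
It also fails if it takes over 72 s, if anything falls off the work surface, if the arm or the gripper's body presses on something with over 40 N, if the wrist force passes 120 N, or if a joint passes its speed limit or range.

## Robot

A 7-joint arm with a two-finger parallel gripper is mounted at the origin on the work surface. World frame = base frame: x ahead of the robot, y to its left, z up, the work surface at z = 0. Lengths are in m, angles in rad, forces in N, time in s.
With the tool pointing down it reaches from about 0.4 to 0.875 m from the base axis. Payload 19.3 kg.
Tool frame: the origin (TCP) lies at the very end of the fingers, on their centre line; the grasp point (between the pads) lies 19 mm behind it; z points along the fingers, y is the line along which they close (so a half turn about z gives the same grasp; the last joint's range is limited). The gripper opens to 85 mm and grips with 20 to 120 N. Pads are 22 mm wide; open, the fingers measure 114 mm over their backs; the gripper's body (76 mm by 85 mm) begins 54 mm behind the grasp point. The pads swing forward as they close: fully open they stand 13 mm farther back than shut.
Start: joints at [-1.3, 0.521, -0.036, 1.599, 0.021, 1.021, -0.113], TCP at [0.209, 0.589, 0.231] pointing down, gripper open.
Joint ranges: [-2.91, 2.91], [-0.3, 2.13], [-1.5, 1.42], [0.17, 2.43], [-1.26, 4.41], [0.16, 1.93], [-2.52, 2.52]. Speed limits (rad/s): [1.89, 1.89, 2.39, 2.39, 3.01, 3.01, 3.01].

## Interface

Orientations are given as [roll, pitch, yaw] about the fixed x, y, z axes, in that order (R = Rz(yaw) Ry(pitch) Rx(roll)).
In Python, from workcell import bot gives the robot as it stands.
- The arm moves only by the tool jog_arm, never from a script. Its argument "motion" is a list of rows, each a list of 5 numbers: the shift along the tool's x, y, z scaled (see below), then the turn about the tool's z scaled (see below), then the opening, from 0 (shut) to 1 (fully open). A call has 1 to 12 rows; each row shifts and turns the commanded pose from where the row before left it, along the tool's axes as they then stand; what a row does not reach is not made up. The controller multiplies each number of a shift by 30 mm and each number of a turn by 0.08 rad. A row lasts 1/10 s, in which the tool goes at most 50 mm and 8.59 degrees, less where a joint would pass 70% of its speed; a pose out of reach is approached as far as the arm can. A call with a number of a shift or a turn outside -1 to 1 is refused whole. A call with a gripper value outside its range is refused whole. The fingers move at their own pace and stop on an object; "newtons" is the grip in N (left out, the last holds). Time passes only in rows, so rows that do not move let the fingers close. It gives the time, the measured TCP pose, the force, the opening and the grip force at its end, in the units of the state.
- bot.observe(): the state, without advancing time (a new reading comes with each control period).
- bot.grab_frame(name): name is "side" or "top" or "wrist"; returns a dict with "pixels" (384x512x3 uint8, red, green, blue), "fovy" (degrees; the focal length in pixels is half the picture's height over the tangent of half this angle, whatever the lens; pixels are square), "cx", "cy" (the principal point, pixels), "rvec" (rotation vector, rad) and "tvec" (3), from world to camera coordinates, as OpenCV has them; the wrist camera has in their place "mount" (4x4, takes a point from camera to tool coordinates, whose origin is the TCP and whose axes are the flange's). Camera axes: x right, y down, z forward; pixel columns grow to the right and rows downward; lengths in m; the calibration is good to about 2 mm. A picture is of the moment at which its call begins: read the wrist's pose just before it. There is no depth.
- bot.job_done(): hands the job in; it is judged then, once.
The state is a dict: "clock": time; "qpos": joint angles; "qd": joint speeds; "joint_efforts": joint torques, N m; "position": TCP position; "tool_rot": TCP orientation; "force": force on the tool from outside, world axes, zero at the start; "moment": the same for the moment, N m; "grip_width": finger opening in m; "finger_force": force on a finger pad.
Only numpy, scipy, OpenCV 4.12 (cv2) and the standard library are available. Lean on these libraries where they do the work, as an engineer would, in place of code of your own. Each camera call takes 0.05 s, during which the arm holds its last target. There are 200 camera calls.

## Working session

There is one attempt and no reset: what is moved stays moved. The work goes in short steps, Python scripts to look and compute and a tool call to move; the robot and the scene stay as the last step left them, time stands still between calls to the robot, and variables do not carry over. Pictures are saved under pics/ and viewed, at most 10 in all, crops included, and the job is handed in when it is done.

Besides the shell and the picture viewer there is one more tool, called by a JSON object that holds its "op" and its "data", one argument or row to a line. jog_arm: Moves the arm, as the interface text tells. Shifts and turns lie within -1 to 1; 1 stands for 30 mm of shift or 0.08 rad of turn. Its arguments: {"type":"object","properties":{"motion":{"type":"array","items":{"type":"array","items":{"type":"number"}}},"newtons":{"type":"number"}},"required":["motion"]}

```bash
mkdir -p pics
cat > h.py <<'E'
import numpy as np,cv2
from workcell import bot
def cam(f):
    p=f["pixels"];F=p.shape[0]/2/np.tan(np.radians(f["fovy"])/2)
    K=np.array([[F,0,f["cx"]],[0,F,f["cy"]],[0,0,1]]);return K,cv2.Rodrigues(np.array(f["rvec"],float))[0],np.array(f["tvec"],float)
def ray(f,uv,z):
    K,R,t=cam(f);d=R.T@np.linalg.inv(K)@[uv[0],uv[1],1];c=-R.T@t
    return c+d*(z-c[2])/d[2]
def proj(f,P):
    K,R,t=cam(f);q=K@(R@np.array(P,float)+t);return q[:2]/q[2]
E
python3 - <<'E'
from h import *
import pickle
for n in("top","side"):
    f=bot.grab_frame(n);pickle.dump(f,open(n+".pkl","wb"))
    cv2.imwrite(f"pics/{n}0.png",cv2.resize(f["pixels"][:,:,::-1],(798,598),interpolation=cv2.INTER_CUBIC))
    K,R,t=cam(f);print(n,K[0,0],f["cx"],f["cy"],-R.T@t,{k:v for k,v in f.items() if k!="pixels"})
print(bot.observe())
E
```

```text
top 416.33664435558296 250.21271897213225 183.8292184941467 [0.42777089 0.00293806 1.3736723 ] {'fovy': 49.515021184748726, 'cx': 250.21271897213225, 'cy': 183.8292184941467, 'rvec': array([ 2.17859028, -2.12689823,  0.1436354 ]), 'tvec': array([-0.01007073,  0.60580804,  1.3049396 ])}
side 366.9052732489167 260.09825500684394 189.19342856288532 [ 0.27728509 -0.47397018  0.75078125] {'fovy': 55.245749899579714, 'cx': 260.09825500684394, 'cy': 189.19342856288532, 'rvec': array([ 2.37873416, -0.65016437,  0.2489974 ]), 'tvec': array([-0.48905096,  0.27136229,  0.74323543])}
{'clock': 0.1, 'qpos': array([-1.30019632,  0.52196536, -0.03636016,  1.59990605,  0.02117485,
        1.02111079, -0.11274999]), 'qd': array([-6.59385808e-04, -1.45829639e-03,  4.29714891e-04,  6.61998395e-04,
       -5.93978613e-04, -4.77990325e-04,  8.82815409e-05]), 'joint_efforts': array([ 4.91423736e-03, -9.28478694e+01,  1.98442720e+00, -3.70525432e+01,
        1.81942218e-02,  5.36931664e-03,  4.18350862e-05]), 'position': array([0.20881116, 0.58878327, 0.23079218]), 'tool_rot': array([-3.14058689e+00,  3.18174259e-05,  2.80084611e+00]), 'force': array([0.29215742, 0.29295983, 0.55555797]), 'moment': array([ 1.92320092e-03,  6.40146259e-06, -6.31069626e-03]), 'finger_force': 0.0, 'grip_width': 0.085475990352237}
```

View pics/top0.png

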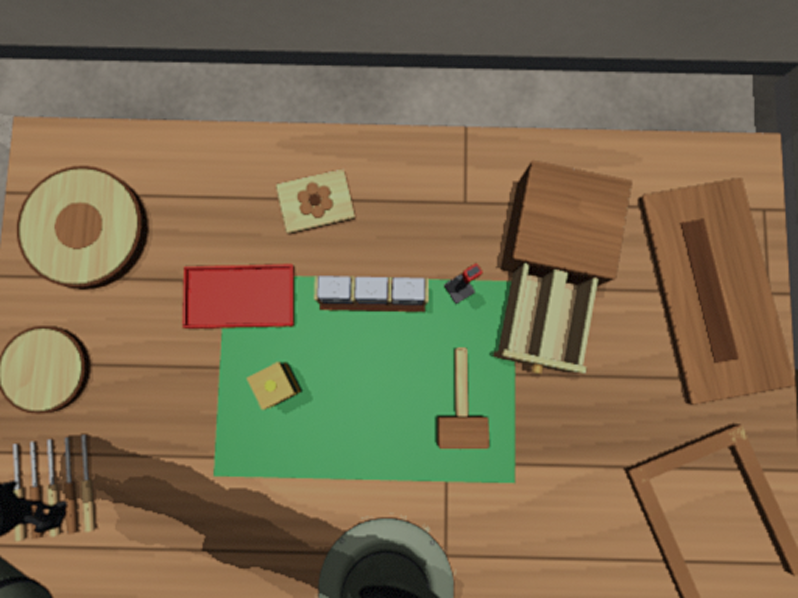

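View pics/side0.png

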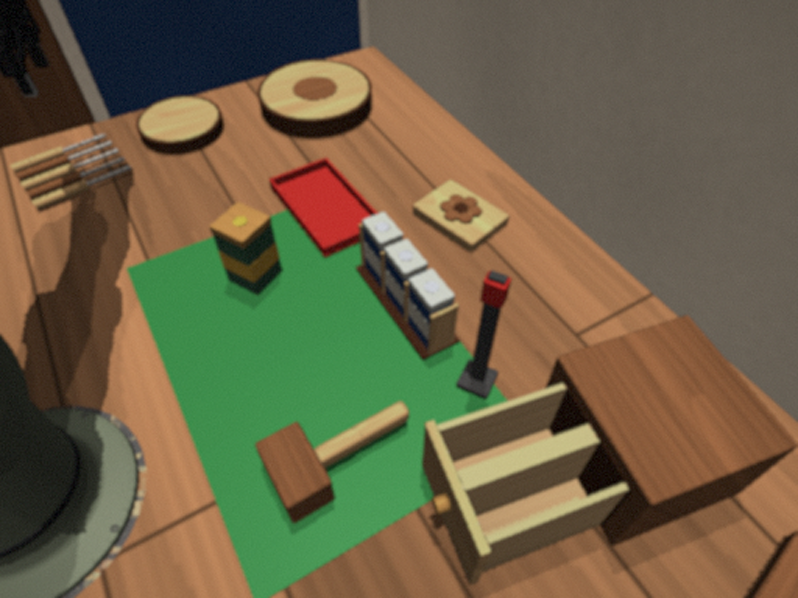

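The top view shows the tins in the rack at about (335/373/409, 290), the tray at (240, 297), the drawer at (550, 318) and the clamp at (463, 285). I'll crop in to measure.

Run:
```python
import pickle,cv2,numpy as np
f=pickle.load(open("top.pkl","rb"))["pixels"][:,:,::-1]
a=cv2.resize(f[160:220,110:290],(792,264),interpolation=cv2.INTER_CUBIC)  # x4.4
b=cv2.resize(f[160:245,310:490],(792,374),interpolation=cv2.INTER_CUBIC)
b=b[:330]
cv2.imwrite("pics/c1.png",np.vstack([a,b]))
```

```text
(no output)
```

View pics/c1.png

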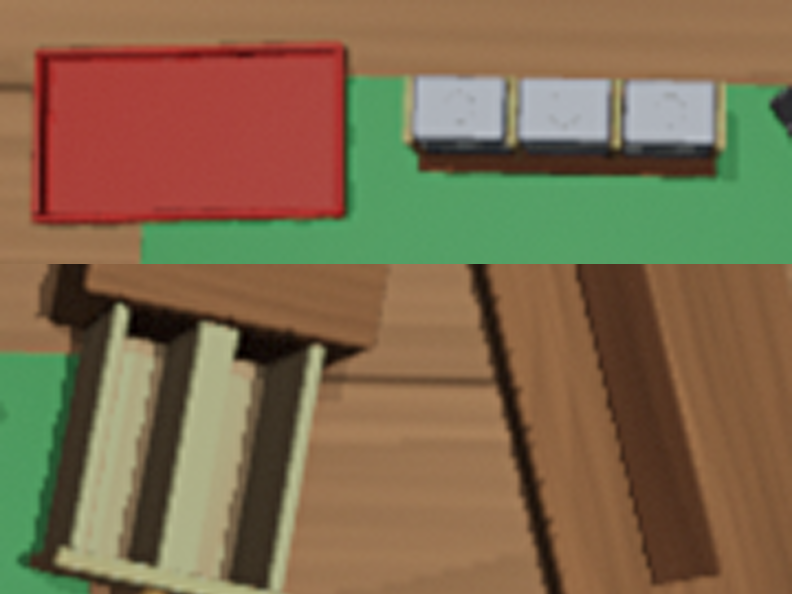

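The crop puts the right end of the rack about 100 mm from the clamp. Next I'll turn these corners into positions.

Run:
```python
from h import *
import pickle
f=pickle.load(open("top.pkl","rb"))
A=lambda x,y:((x+.5)/4.4-.5+110,(y+.5)/4.4-.5+160)
B=lambda x,y:((x+.5)/4.4-.5+310,(y-264+.5)/4.4-.5+160)
def P(n,pts,z,g):
    print(n,[tuple(np.round(ray(f,g(*p),z)[:2],4)) for p in pts])
P("tinL",[(414,77),(506,78),(506,141),(414,139)],.118,A)
P("tinM",[(518,79),(613,80),(613,144),(518,143)],.118,A)
P("tinR",[(622,81),(716,82),(716,146),(622,145)],.118,A)
P("rackbase front",[(420,171),(714,175)],.008,A)
P("tray",[(36,48),(346,44),(346,215),(34,221)],.026,A)
P("divider far L/R, near L/R",[(200,322),(238,330),(160,570),(197,580)],.128,B)
P("Lwall far, near; Rwall far near",[(112,303),(130,308),(50,545),(72,550),(312,344),(327,347),(268,588),(284,591)],.128,B)
P("front corner outer L",[(55,566)],.128,B)
E2=lambda x,y:((x+.5)/1.5586-.5,(y+.5)/1.5586-.5)
P("front edge full top",[(502,356),(583,372),(587,364)],.128,E2)
P("clamp foot",[(460,291)],.0,E2);P("clamp top",[(466,277)],.24,E2)
P("chest",[(535,162),(631,179),(613,279),(522,262)],.15,E2)
P("mallet handle far",[(460,348)],.045,E2)
P("canister",[(272,385)],.13,E2)
```

```text
tinL [(np.float64(0.6127), np.float64(0.1466)), (np.float64(0.6136), np.float64(0.0829)), (np.float64(0.5697), np.float64(0.0815)), (np.float64(0.5695), np.float64(0.145))]
tinM [(np.float64(0.6131), np.float64(0.0746)), (np.float64(0.614), np.float64(0.0087)), (np.float64(0.5694), np.float64(0.0077)), (np.float64(0.5685), np.float64(0.0732))]
tinR [(np.float64(0.6134), np.float64(0.0025)), (np.float64(0.6143), np.float64(-0.0626)), (np.float64(0.5697), np.float64(-0.0634)), (np.float64(0.5688), np.float64(0.0014))]
rackbase front [(np.float64(0.5579), np.float64(0.152)), (np.float64(0.5602), np.float64(-0.0681))]
tray [(np.float64(0.6413), np.float64(0.4394)), (np.float64(0.6499), np.float64(0.2088)), (np.float64(0.5224), np.float64(0.2032)), (np.float64(0.5125), np.float64(0.4324))]
divider far L/R, near L/R [(np.float64(0.6356), np.float64(-0.3125)), (np.float64(0.6306), np.float64(-0.3386)), (np.float64(0.465), np.float64(-0.2839)), (np.float64(0.4588), np.float64(-0.3088))]
Lwall far, near; Rwall far near [(np.float64(0.6474), np.float64(-0.2519)), (np.float64(0.6442), np.float6
[... 183 characters left out ...]
np.float64(0.4546), np.float64(-0.3568)), (np.float64(0.4528), np.float64(-0.3675))]
front corner outer L [(np.float64(0.4659), np.float64(-0.2128))]
front edge full top [(np.float64(0.466), np.float64(-0.2122)), (np.float64(0.4394), np.float64(-0.3665)), (np.float64(0.4547), np.float64(-0.3744))]
clamp foot [(np.float64(0.6058), np.float64(-0.1445))]
clamp top [(np.float64(0.5999), np.float64(-0.1291))]
chest [(np.float64(0.8439), np.float64(-0.2725)), (np.float64(0.8142), np.float64(-0.4592)), (np.float64(0.6165), np.float64(-0.4199)), (np.float64(0.6451), np.float64(-0.2465))]
mallet handle far [(np.float64(0.4827), np.float64(-0.1408))]
canister [(np.float64(0.4008), np.float64(0.2239))]
```

```bash
cat >> h.py <<'E'
def plan(*wps,grip=1,start=None,step=.029):
    "waypoints (x,y,z,yaw[,step]) -> rows in tool axes"
    if start is None:
        o=bot.observe();start=[*o["position"],o["tool_rot"][2]]
    s=np.array(start,float);rows=[]
    for w in wps:
        st=w[4] if len(w)>4 else step
        d=np.array(w[:4])-s;d[3]=(d[3]+np.pi)%(2*np.pi)-np.pi
        n=int(np.ceil(max(np.linalg.norm(d[:3])/st,abs(d[3])/.08,1)-1e-6))
        for i in range(n):
            r=np.array(w[:4],float)-s;r[3]=(r[3]+np.pi)%(2*np.pi)-np.pi;r/=n-i
            c,q=np.cos(s[3]),np.sin(s[3])
            v=np.round(np.array([c*r[0]+q*r[1],q*r[0]-c*r[1],-r[2]])/.03,2);t=np.round(-r[3]/.08,2)
            rows.append([*(float(a) for a in v),float(t),grip])
            s+=[*(.03*np.array([c*v[0]+q*v[1],q*v[0]-c*v[1],-v[2]])),-.08*t]
    for k in range(0,len(rows),12):print(str(rows[k:k+12]).replace(" ",""))
    print("end",s.round(4))
def st():
    o=bot.observe();print({k:np.round(o[k],4).tolist() for k in("clock","position","tool_rot","force","moment","grip_width","finger_force")})
E
python3 -c "
from h import *
plan((.591,.114,.20,1.57),(.591,.114,.072,1.57,.02))"
```

```text
[[-0.79,-0.48,0.05,0.7,1],[-0.81,-0.44,0.05,0.7,1],[-0.84,-0.39,0.05,0.7,1],[-0.86,-0.35,0.05,0.7,1],[-0.87,-0.3,0.05,0.7,1],[-0.89,-0.25,0.05,0.7,1],[-0.9,-0.2,0.05,0.7,1],[-0.91,-0.15,0.05,0.7,1],[-0.92,-0.1,0.04,0.7,1],[-0.92,-0.04,0.05,0.7,1],[-0.92,0.01,0.04,0.7,1],[-0.92,0.06,0.05,0.7,1]]
[[-0.92,0.11,0.04,0.7,1],[-0.91,0.16,0.05,0.7,1],[-0.9,0.21,0.04,0.7,1],[-0.89,0.26,0.05,0.7,1],[-0.87,0.31,0.04,0.7,1],[-0.85,0.36,0.05,0.7,1],[-0.83,0.41,0.04,0.7,1],[-0.8,0.45,0.05,0.7,1],[-0.78,0.5,0.04,0.69,1],[-0.75,0.54,0.05,0.7,1],[0.0,-0.0,0.61,-0.0,1],[0.0,-0.0,0.61,-0.0,1]]
[[0.0,-0.0,0.61,-0.0,1],[0.0,-0.0,0.61,-0.0,1],[0.0,-0.0,0.61,-0.0,1],[0.0,-0.0,0.61,-0.0,1],[0.0,-0.0,0.6,-0.0,1]]
end [0.5911 0.1139 0.0721 1.5696]
```

{"op": "jog_arm", "data": {
  "motion": [
    [-0.79, -0.48, 0.05, 0.7, 1],
    [-0.81, -0.44, 0.05, 0.7, 1],
    [-0.84, -0.39, 0.05, 0.7, 1],
    [-0.86, -0.35, 0.05, 0.7, 1],
    [-0.87, -0.3, 0.05, 0.7, 1],
    [-0.89, -0.25, 0.05, 0.7, 1],
    [-0.9, -0.2, 0.05, 0.7, 1],
    [-0.91, -0.15, 0.05, 0.7, 1],
    [-0.92, -0.1, 0.04, 0.7, 1],
    [-0.92, -0.04, 0.05, 0.7, 1],
    [-0.92, 0.01, 0.04, 0.7, 1],
    [-0.92, 0.06, 0.05, 0.7, 1]
  ],
  "newtons": 60
}}

```text
clock: 1.3
position: [0.4179, 0.3292, 0.2137]
tool_rot: [-3.141, 0.0, 2.127]
force: [0.6, 1.5, -0.7]
grip_width: 0.0856
finger_force: 0.0
```

{"op": "jog_arm", "data": {
  "motion": [
    [-0.92, 0.11, 0.04, 0.7, 1],
    [-0.91, 0.16, 0.05, 0.7, 1],
    [-0.9, 0.21, 0.04, 0.7, 1],
    [-0.89, 0.26, 0.05, 0.7, 1],
    [-0.87, 0.31, 0.04, 0.7, 1],
    [-0.85, 0.36, 0.05, 0.7, 1],
    [-0.83, 0.41, 0.04, 0.7, 1],
    [-0.8, 0.45, 0.05, 0.7, 1],
    [-0.78, 0.5, 0.04, 0.69, 1],
    [-0.75, 0.54, 0.05, 0.7, 1],
    [0, 0, 0, 0, 1],
    [0, 0, 0, 0, 1]
  ]
}}

```text
clock: 2.5
position: [0.591, 0.1139, 0.2]
tool_rot: [-3.141, 0.0, 1.569]
force: [-0.9, 0.1, 0.4]
grip_width: 0.0855
finger_force: 0.0
```

Run:
```python
from h import *
st()
f=bot.grab_frame("wrist");o=bot.observe()
import pickle;pickle.dump((f,o),open("w1.pkl","wb"))
cv2.imwrite("pics/w1.png",f["pixels"][:,:,::-1])
print(f["mount"],o["qpos"].round(3))
plan((.591,.114,.072,1.57,.02))
```

```text
{'clock': 2.5, 'position': [0.591, 0.1139, 0.2], 'tool_rot': [-3.1408, 0.0003, 1.5692], 'force': [-0.8551, 0.0504, 0.369], 'moment': [-0.0096, 0.0258, -0.0247], 'grip_width': 0.0855, 'finger_force': 0.0}
[[ 2.79757387e-04 -9.60553724e-01 -2.78094347e-01  7.02946452e-02]
 [ 9.99999959e-01  2.86429651e-04  1.66357473e-05 -5.19293749e-04]
 [ 6.36749376e-05 -2.78094340e-01  9.60553764e-01 -1.42359111e-01]
 [ 0.00000000e+00  0.00000000e+00  0.00000000e+00  1.00000000e+00]] [-0.53   0.544  0.35   1.709 -0.224  0.929 -0.092]
[[-0.0,0.0,0.61,0.0,1],[-0.0,0.0,0.61,0.0,1],[-0.0,0.0,0.61,0.0,1],[-0.01,0.0,0.61,0.0,1],[-0.0,0.0,0.61,0.0,1],[-0.01,0.0,0.61,0.0,1],[-0.0,0.01,0.61,0.01,1]]
end [0.591  0.1141 0.072  1.5697]
```

View pics/w1.png

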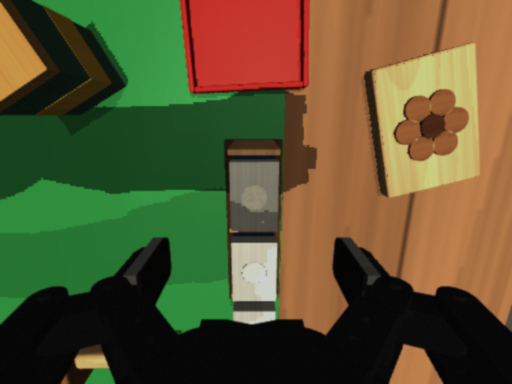

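The wrist view shows the rack row at columns 230–279, centred between the fingers. I'll confirm along y that the tin at (254, 195) is the left one.

```bash
cat >> h.py <<'E'
from scipy.spatial.transform import Rotation as Ro
def wcam(f,o):
    "turn wrist frame into world->camera"
    T=np.eye(4);T[:3,:3]=Ro.from_euler("xyz",o["tool_rot"]).as_matrix();T[:3,3]=o["position"]
    W=np.linalg.inv(T@np.array(f["mount"]));f["rvec"]=cv2.Rodrigues(W[:3,:3])[0];f["tvec"]=W[:3,3];return f
E
python3 - <<'E'
from h import *
import pickle
f,o=pickle.load(open("w1.pkl","rb"));f=wcam(f,o)
for y in(.114,.041,-.032):print(proj(f,(.591,y,.118)))
print([ray(f,p,.118).round(4) for p in((254,195),(254,273),(230,158),(279,158),(230,234),(279,232))])
print([ray(f,p,.026).round(4) for p in((190,93),(308,88))])
E
```

```text
[252.48252103 199.22077295]
[252.4031094  274.02509919]
[252.33537876 337.82613722]
[array([0.5923, 0.1178, 0.118 ]), array([0.5925, 0.0421, 0.118 ]), array([0.5725, 0.1495, 0.118 ]), array([0.6127, 0.1495, 0.118 ]), array([0.571 , 0.0815, 0.118 ]), array([0.6146, 0.0835, 0.118 ])]
[array([0.5233, 0.2058, 0.026 ]), array([0.6511, 0.2109, 0.026 ])]
```

{"op": "jog_arm", "data": {
  "motion": [
    [0, 0, 0.61, 0, 1],
    [0, 0, 0.61, 0, 1],
    [0, 0, 0.61, 0, 1],
    [0, 0, 0.61, 0, 1],
    [0, 0, 0.61, 0, 1],
    [0, 0, 0.61, 0, 1],
    [0, 0, 0.61, 0, 1],
    [0, 0, 0, 0, 1]
  ]
}}

```text
clock: 3.35
position: [0.5895, 0.1151, 0.0704]
tool_rot: [-3.138, 0.0, 1.572]
force: [0.8, -0.4, 0.5]
grip_width: 0.0854
finger_force: 0.0
```

{"op": "jog_arm", "data": {
  "motion": [
    [0, 0, 0, 0, 0],
    [0, 0, 0, 0, 0],
    [0, 0, 0, 0, 0],
    [0, 0, 0, 0, 0],
    [0, 0, 0, 0, 0],
    [0, 0, 0, 0, 0],
    [0, 0, 0, 0, 0],
    [0, 0, 0, 0, 0]
  ],
  "newtons": 60
}}

```text
clock: 4.15
position: [0.5917, 0.1144, 0.0733]
tool_rot: [3.14, -0.001, 1.57]
force: [-0.1, -0.6, 7.6]
grip_width: 0.0395
finger_force: 59.6
```

{"op": "jog_arm", "data": {
  "motion": [
    [0, 0, -0.2, 0, 0],
    [0, 0, -0.3, 0, 0],
    [0, 0, -0.3, 0, 0],
    [0, 0, -0.2, 0, 0],
    [0, 0, 0, 0, 0],
    [0, 0, 0, 0, 0],
    [0, 0, 0, 0, 0]
  ]
}}

```text
clock: 4.85
position: [0.5909, 0.1141, 0.102]
tool_rot: [-3.141, 0.0, 1.57]
force: [-0.1, -0.5, -7.4]
grip_width: 0.0394
finger_force: 62.1
```

Run:
```python
from h import *
st()
plan((.592,.1155,.20,1.57),(.583,.372,.20,1.615),(.583,.372,.085,1.615,.02),(.583,.372,.067,1.615,.006),grip=0)
```

```text
{'clock': 4.85, 'position': [0.5909, 0.1141, 0.102], 'tool_rot': [-3.1411, 0.0001, 1.5696], 'force': [-0.1186, -0.5416, -7.3942], 'moment': [0.0107, 0.0291, 0.0081], 'grip_width': 0.0394, 'finger_force': 62.0548}
[[0.01,0.01,-0.82,-0.0,0],[0.01,0.01,-0.82,-0.0,0],[0.01,0.01,-0.81,-0.0,0],[0.02,0.0,-0.82,-0.01,0],[0.95,-0.03,0.0,-0.06,0],[0.95,-0.03,0.0,-0.06,0],[0.95,-0.02,0.0,-0.06,0],[0.95,-0.02,0.0,-0.06,0],[0.95,-0.02,0.0,-0.06,0],[0.95,-0.01,0.0,-0.06,0],[0.95,-0.01,0.0,-0.07,0],[0.95,0.0,0.0,-0.06,0]]
[[0.95,0.01,0.0,-0.07,0],[-0.0,-0.0,0.64,0.0,0],[-0.0,-0.0,0.64,0.0,0],[-0.0,-0.0,0.64,0.0,0],[-0.0,-0.0,0.64,0.0,0],[-0.0,-0.0,0.64,0.0,0],[-0.0,-0.0,0.64,0.0,0],[-0.0,-0.0,0.2,0.0,0],[-0.0,-0.0,0.2,0.0,0],[-0.0,-0.0,0.2,0.0,0]]
end [0.5831 0.372  0.0669 1.6152]
```

Lifting the left tin reads 7.4 N, so it is the full one. I'll set it on the open mat turned 90°, then regrasp it by its 60 mm sides.

Run:
```python
from h import *
plan((.591,.114,.195,1.57),(.46,.04,.17,0.0),(.46,.04,.08,0.0,.02),(.46,.04,.067,0,.005),grip=0)
```

```text
[[-0.0,0.0,-0.78,-0.0,0],[-0.0,0.0,-0.77,-0.0,0],[-0.0,0.0,-0.78,-0.0,0],[-0.0,0.0,-0.77,-0.01,0],[-0.12,-0.22,0.04,0.98,0],[-0.14,-0.21,0.04,0.98,0],[-0.16,-0.2,0.04,0.98,0],[-0.17,-0.18,0.04,0.98,0],[-0.18,-0.17,0.04,0.98,0],[-0.2,-0.15,0.04,0.98,0],[-0.21,-0.14,0.04,0.98,0],[-0.22,-0.12,0.04,0.98,0]]
[[-0.23,-0.1,0.04,0.98,0],[-0.24,-0.09,0.04,0.98,0],[-0.24,-0.07,0.04,0.98,0],[-0.25,-0.05,0.04,0.98,0],[-0.25,-0.03,0.04,0.98,0],[-0.25,-0.01,0.04,0.98,0],[-0.25,0.01,0.05,0.98,0],[-0.25,0.03,0.04,0.99,0],[-0.24,0.05,0.05,0.98,0],[-0.24,0.07,0.04,0.99,0],[-0.23,0.09,0.05,0.98,0],[-0.23,0.11,0.04,0.99,0]]
[[0.0,-0.0,0.6,-0.0,0],[0.0,-0.0,0.6,-0.0,0],[0.0,-0.0,0.6,-0.0,0],[0.0,-0.0,0.6,-0.0,0],[0.0,-0.0,0.6,-0.0,0],[0.0,-0.0,0.15,-0.0,0],[0.0,-0.0,0.14,-0.0,0],[0.0,-0.0,0.15,-0.0,0]]
end [ 0.4599  0.0399  0.0669 -0.    ]
```

{"op": "jog_arm", "data": {
  "motion": [
    [0, 0, -0.9, 0, 0],
    [0, 0, -0.9, 0, 0],
    [0, 0, -0.9, 0, 0],
    [0, 0, -0.9, 0, 0],
    [-0.12, -0.22, 0, 0.98, 0],
    [-0.14, -0.21, 0, 0.98, 0],
    [-0.16, -0.2, 0, 0.98, 0],
    [-0.17, -0.18, 0, 0.98, 0],
    [-0.18, -0.17, 0, 0.98, 0],
    [-0.2, -0.15, 0, 0.98, 0],
    [-0.21, -0.14, 0, 0.98, 0],
    [-0.22, -0.12, 0, 0.98, 0]
  ]
}}

```text
clock: 6.05
position: [0.5382, 0.0844, 0.21]
tool_rot: [-3.141, 0.0, 0.939]
force: [0.0, 0.8, -8.4]
grip_width: 0.0396
finger_force: 65.6
```

{"op": "jog_arm", "data": {
  "motion": [
    [-0.23, -0.1, 0, 0.98, 0],
    [-0.24, -0.09, 0, 0.98, 0],
    [-0.24, -0.07, 0, 0.98, 0],
    [-0.25, -0.05, 0, 0.98, 0],
    [-0.25, -0.03, 0, 0.98, 0],
    [-0.25, -0.01, 0, 0.98, 0],
    [-0.25, 0.01, 0, 0.98, 0],
    [-0.25, 0.03, 0, 0.99, 0],
    [-0.24, 0.05, 0, 0.98, 0],
    [-0.24, 0.07, 0, 0.99, 0],
    [-0.23, 0.09, 0, 0.98, 0],
    [-0.23, 0.11, 0, 0.99, 0]
  ]
}}

```text
clock: 7.25
position: [0.4597, 0.0398, 0.2102]
tool_rot: [3.142, 0.0, -0.004]
force: [0.5, -0.9, -8.2]
grip_width: 0.0392
finger_force: 65.6
```

Run:
```python
from h import *
st();print(bot.observe()["qpos"].round(2))
plan((.46,.04,.085,0.0,.025),(.46,.04,.067,0,.005),grip=0)
```

```text
{'clock': 7.25, 'position': [0.4597, 0.0398, 0.2102], 'tool_rot': [3.1416, 0.0002, -0.0041], 'force': [0.5042, -0.8871, -8.1995], 'moment': [0.0354, 0.0075, -0.0277], 'grip_width': 0.0392, 'finger_force': 65.6184}
[-0.86  0.4   0.84  2.07 -0.4   0.84 -1.36]
[[0.0,-0.0,0.7,-0.01,0],[0.0,-0.0,0.69,-0.01,0],[0.0,-0.0,0.7,-0.01,0],[0.0,-0.0,0.69,-0.01,0],[0.01,-0.0,0.7,-0.01,0],[0.0,-0.01,0.69,-0.0,0],[0.0,0.0,0.15,-0.0,0],[0.0,0.0,0.15,-0.0,0],[0.0,0.0,0.15,-0.0,0],[0.0,0.0,0.15,-0.0,0]]
end [ 4.60e-01  4.01e-02  6.71e-02 -1.00e-04]
```

{"op": "jog_arm", "data": {
  "motion": [
    [0, 0, 0.7, 0, 0],
    [0, 0, 0.7, 0, 0],
    [0, 0, 0.7, 0, 0],
    [0, 0, 0.7, 0, 0],
    [0, 0, 0.7, 0, 0],
    [0, 0, 0.69, 0, 0],
    [0, 0, 0.15, 0, 0],
    [0, 0, 0.15, 0, 0],
    [0, 0, 0.15, 0, 0],
    [0, 0, 0.15, 0, 0],
    [0, 0, 0, 0, 0]
  ]
}}

```text
clock: 8.35
position: [0.4601, 0.0401, 0.0666]
tool_rot: [-3.141, -0.0, -0.001]
force: [-0.6, 0.8, -7.9]
grip_width: 0.0395
finger_force: 67.1
```

{"op": "jog_arm", "data": {
  "motion": [
    [0, 0, 0.05, 0, 0],
    [0, 0, 0.05, 0, 0],
    [0, 0, 0.04, 0, 0],
    [0, 0, 0, 0, 0]
  ]
}}

```text
clock: 8.75
position: [0.4607, 0.0393, 0.0647]
tool_rot: [-3.14, -0.002, -0.002]
force: [-16.6, -4.1, 69.1]
grip_width: 0.0395
finger_force: 76.1
```

{"op": "jog_arm", "data": {
  "motion": [
    [0, 0, -0.07, 0, 0],
    [0, 0, 0, 0, 1],
    [0, 0, 0, 0, 1],
    [0, 0, 0, 0, 1],
    [0, 0, 0, 0, 1],
    [0, 0, 0, 0, 1],
    [0, 0, 0, 0, 1]
  ]
}}

```text
clock: 9.45
position: [0.4601, 0.04, 0.0644]
tool_rot: [3.141, 0.0, -0.001]
force: [-0.8, 0.3, 0.4]
grip_width: 0.0856
finger_force: 0.0
```

Run:
```python
from h import *
st()
plan((.46,.04,.19,0,.029),(.46,.04,.19,1.57),(.46,.04,.072,1.57,.02))
```

```text
{'clock': 9.45, 'position': [0.4601, 0.04, 0.0644], 'tool_rot': [3.1415, 0.0001, -0.0009], 'force': [-0.8171, 0.3083, 0.4039], 'moment': [-0.0308, -0.0039, 0.0228], 'grip_width': 0.0856, 'finger_force': 0.0}
[[-0.0,-0.0,-0.84,-0.0,1],[-0.0,-0.0,-0.84,-0.0,1],[-0.0,-0.0,-0.84,-0.0,1],[-0.0,-0.0,-0.83,-0.01,1],[-0.0,-0.0,-0.84,-0.0,1],[-0.0,-0.0,0.0,-0.98,1],[-0.0,-0.0,0.0,-0.98,1],[-0.0,-0.0,0.0,-0.98,1],[-0.0,-0.0,0.0,-0.98,1],[-0.0,-0.0,0.0,-0.98,1],[-0.0,-0.0,0.0,-0.98,1],[-0.0,-0.0,0.0,-0.98,1]]
[[-0.0,-0.0,0.0,-0.98,1],[-0.0,-0.0,0.0,-0.98,1],[-0.0,-0.0,0.0,-0.98,1],[-0.0,-0.0,0.0,-0.98,1],[-0.0,-0.0,0.0,-0.98,1],[-0.0,-0.0,0.0,-0.98,1],[-0.0,-0.0,0.0,-0.98,1],[-0.0,-0.0,0.0,-0.98,1],[0.0,-0.0,0.0,-0.99,1],[0.0,-0.0,0.0,-0.98,1],[0.0,-0.0,0.0,-0.99,1],[0.0,-0.0,0.0,-0.98,1]]
[[0.0,-0.0,0.0,-0.99,1],[0.0,-0.0,0.66,0.0,1],[0.0,-0.0,0.66,0.0,1],[0.0,-0.0,0.65,0.0,1],[0.0,-0.0,0.66,0.0,1],[0.0,-0.0,0.65,0.0,1],[0.0,-0.0,0.66,0.0,1]]
end [0.4601 0.04   0.0719 1.5703]
```

{"op": "jog_arm", "data": {
  "motion": [
    [0, 0, -0.85, 0, 1],
    [0, 0, -0.85, 0, 1],
    [0, 0, -0.85, 0, 1],
    [0, 0, -0.85, 0, 1],
    [0, 0, 0, -0.98, 1],
    [0, 0, 0, -0.98, 1],
    [0, 0, 0, -0.98, 1],
    [0, 0, 0, -0.98, 1],
    [0, 0, 0, -0.98, 1],
    [0, 0, 0, -0.98, 1],
    [0, 0, 0, -0.98, 1],
    [0, 0, 0, -0.98, 1]
  ]
}}

```text
clock: 10.65
position: [0.46, 0.04, 0.1665]
tool_rot: [-3.142, 0.0, 0.63]
force: [0.4, -0.2, -0.3]
grip_width: 0.0855
finger_force: 0.0
```

{"op": "jog_arm", "data": {
  "motion": [
    [0, 0, 0, -0.98, 1],
    [0, 0, 0, -0.98, 1],
    [0, 0, 0, -0.98, 1],
    [0, 0, 0, -0.98, 1],
    [0, 0, 0, -0.98, 1],
    [0, 0, 0, -0.98, 1],
    [0, 0, 0, -0.98, 1],
    [0, 0, 0, -0.98, 1],
    [0, 0, 0, -0.98, 1],
    [0, 0, 0, -0.98, 1],
    [0, 0, 0, -0.98, 1],
    [0, 0, 0, -0.98, 1]
  ]
}}

```text
clock: 11.85
position: [0.46, 0.0399, 0.1665]
tool_rot: [-3.142, 0.0, 1.57]
force: [-0.7, 0.3, -0.8]
grip_width: 0.0852
finger_force: 0.0
```

Run:
```python
from h import *
st()
for n in("side","top"):
    f=bot.grab_frame(n)
    p=proj(f,(.46,.04,.06)).astype(int);c=f["pixels"][max(p[1]-60,0):p[1]+60,p[0]-60:p[0]+60,::-1]
    cv2.imwrite(f"pics/{n}2.png",cv2.resize(c,(390,390),interpolation=cv2.INTER_CUBIC))
cv2.imwrite("pics/b2.png",np.hstack([cv2.imread("pics/side2.png"),cv2.imread("pics/top2.png")]))
```

```text
{'clock': 11.85, 'position': [0.46, 0.0399, 0.1665], 'tool_rot': [-3.1415, 0.0, 1.5702], 'force': [-0.7294, 0.3442, -0.7781], 'moment': [0.015, -0.0054, -0.0311], 'grip_width': 0.0852, 'finger_force': 0.0}
```

View pics/b2.png

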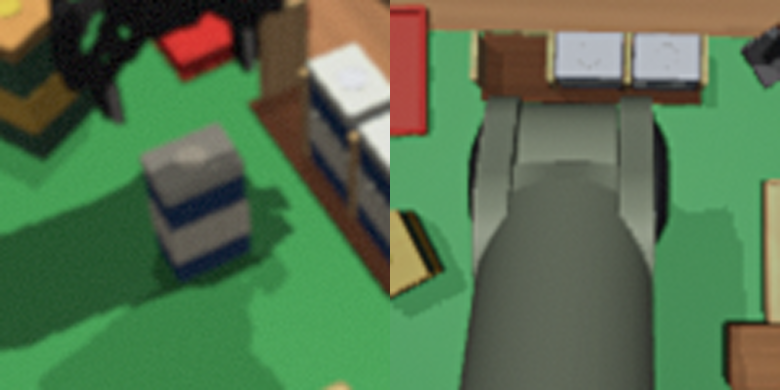

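The tin stands upright on the mat at side-crop (200, 200), with its 60 mm side along x. Now I'll regrasp it.

{"op": "jog_arm", "data": {
  "motion": [
    [0, 0, 0.68, 0, 1],
    [0, 0, 0.68, 0, 1],
    [0, 0, 0.68, 0, 1],
    [0, 0, 0.68, 0, 1],
    [0, 0, 0.65, 0, 1],
    [0, 0, 0, 0, 1],
    [0, 0, 0, 0, 0],
    [0, 0, 0, 0, 0],
    [0, 0, 0, 0, 0],
    [0, 0, 0, 0, 0],
    [0, 0, 0, 0, 0],
    [0, 0, 0, 0, 0]
  ],
  "newtons": 70
}}

```text
clock: 13.15
position: [0.4606, 0.0401, 0.0665]
tool_rot: [3.14, -0.0, 1.567]
force: [-1.1, -0.1, 6.1]
grip_width: 0.0593
finger_force: 74.7
```

Run:
```python
from h import *
st();z=.235
plan((.46,.04,z,1.57),(.46,-.1,z,1.45),(.53,-.45,z,1.40),grip=0)
```

```text
{'clock': 13.15, 'position': [0.4606, 0.0401, 0.0665], 'tool_rot': [3.1401, -0.0004, 1.5666], 'force': [-1.1229, -0.1055, 6.0666], 'moment': [-0.2332, 0.5582, -0.0462], 'grip_width': 0.0593, 'finger_force': 74.6542}
[[-0.0,-0.0,-0.94,-0.01,0],[-0.0,-0.0,-0.94,-0.01,0],[-0.0,-0.0,-0.93,-0.01,0],[-0.0,-0.01,-0.94,-0.0,0],[-0.0,-0.0,-0.93,-0.01,0],[-0.0,-0.01,-0.94,-0.0,0],[-0.93,0.0,0.0,0.3,0],[-0.93,0.02,0.0,0.3,0],[-0.93,0.05,0.0,0.3,0],[-0.94,0.07,0.0,0.3,0],[-0.93,0.09,0.0,0.3,0],[-0.87,0.29,0.0,0.05,0]]
[[-0.87,0.29,0.0,0.05,0],[-0.87,0.29,0.0,0.05,0],[-0.87,0.3,0.0,0.05,0],[-0.86,0.3,0.0,0.05,0],[-0.86,0.3,0.0,0.05,0],[-0.86,0.31,0.0,0.05,0],[-0.86,0.31,0.0,0.05,0],[-0.86,0.31,0.0,0.04,0],[-0.86,0.32,0.0,0.05,0],[-0.86,0.32,0.0,0.04,0],[-0.85,0.32,0.0,0.05,0],[-0.86,0.33,0.0,0.04,0]]
end [ 0.53   -0.4501  0.2351  1.4002]
```

{"op": "jog_arm", "data": {
  "motion": [
    [0, 0, -0.94, 0, 0],
    [0, 0, -0.94, 0, 0],
    [0, 0, -0.94, 0, 0],
    [0, 0, -0.94, 0, 0],
    [0, 0, -0.94, 0, 0],
    [0, 0, -0.94, 0, 0],
    [-0.93, 0, 0, 0.3, 0],
    [-0.93, 0.02, 0, 0.3, 0],
    [-0.93, 0.05, 0, 0.3, 0],
    [-0.94, 0.07, 0, 0.3, 0],
    [-0.93, 0.09, 0, 0.3, 0],
    [-0.87, 0.29, 0, 0.05, 0]
  ]
}}

```text
clock: 14.35
position: [0.4642, -0.1281, 0.2351]
tool_rot: [-3.141, -0.001, 1.441]
force: [0.8, 0.3, -7.6]
grip_width: 0.0595
finger_force: 84.5
```

{"op": "jog_arm", "data": {
  "motion": [
    [-0.87, 0.29, 0, 0.05, 0],
    [-0.87, 0.29, 0, 0.05, 0],
    [-0.87, 0.3, 0, 0.05, 0],
    [-0.86, 0.3, 0, 0.05, 0],
    [-0.86, 0.3, 0, 0.05, 0],
    [-0.86, 0.31, 0, 0.05, 0],
    [-0.86, 0.31, 0, 0.05, 0],
    [-0.86, 0.31, 0, 0.04, 0],
    [-0.86, 0.32, 0, 0.05, 0],
    [-0.86, 0.32, 0, 0.04, 0],
    [-0.85, 0.32, 0, 0.05, 0],
    [0, 0, 0, 0, 0]
  ]
}}

```text
clock: 15.55
position: [0.5223, -0.4264, 0.2346]
tool_rot: [-3.141, 0.002, 1.397]
force: [-0.9, -1.2, -7.8]
grip_width: 0.0591
finger_force: 84.4
```

Run:
```python
from h import *
import pickle
o=bot.observe();st();f=bot.grab_frame("wrist");pickle.dump((f,o),open("w3.pkl","wb"))
cv2.imwrite("pics/w3.png",cv2.resize(f["pixels"][:,:,::-1],(768,576),interpolation=cv2.INTER_CUBIC))
```

```text
{'clock': 15.55, 'position': [0.5223, -0.4264, 0.2346], 'tool_rot': [-3.1409, 0.002, 1.3972], 'force': [-0.8586, -1.1777, -7.8156], 'moment': [-0.0421, 0.0723, -0.0002], 'grip_width': 0.0591, 'finger_force': 84.3605}
```

View pics/w3.png

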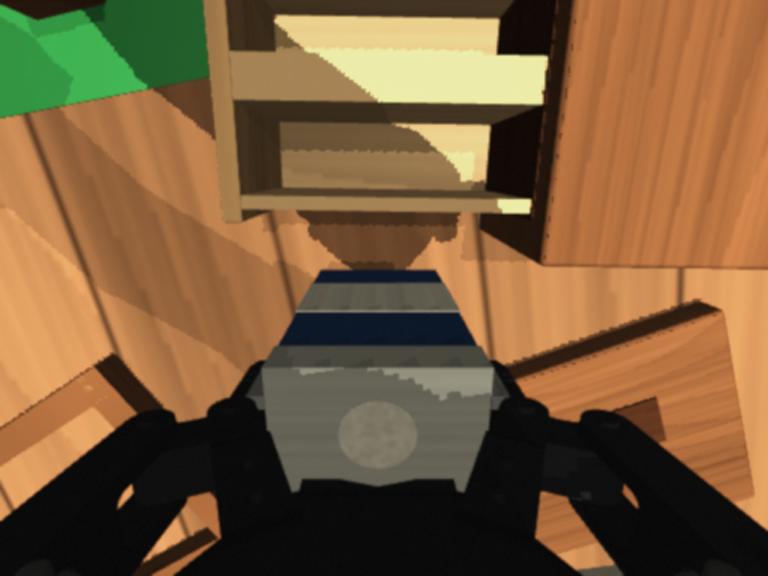

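The wrist view shows the right lane between the divider edge, (233, 97) to (545, 105), and the right wall, (241, 195) to (531, 199). The front's inner edge is at about (240, 195) and the chest front at (555, 140).

Run:
```python
from h import *
import pickle
f,o=pickle.load(open("w3.pkl","rb"));f=wcam(f,o)
g=lambda p:((p[0]+.5)/1.5-.5,(p[1]+.5)/1.5-.5)
D=[ray(f,g(p),.128)[:2] for p in((233,97),(545,105))]
W=[ray(f,g(p),.128)[:2] for p in((241,195),(531,199))]
D2=[ray(f,g(p),.128)[:2] for p in((229,51),(546,57))]
C=[ray(f,g(p),.15)[:2] for p in((570,20),(543,264))]
print("div",D,"wall",W,"divfar",D2,"chest",C)
for S in(D,W,D2):d=S[1]-S[0];print(np.arctan2(d[1],d[0]))
F=[ray(f,g(p),.128)[:2] for p in((208,50),(225,219),(229,50),(242,215))];print("front",F)
a=np.mean([np.arctan2(*(S[1]-S[0])[::-1]) for S in(D,W,D2)]);u=np.array([np.cos(a),np.sin(a)]);n=np.array([-u[1],u[0]])
print("yaw",a,"n div,wall,div2",[(p@n).round(4) for p in D+W+D2],"u front",[(p@u).round(4) for p in F],"u chest",[(p@u).round(4) for p in C])
# tin held: top at z
P=np.array(o["position"]);zt=P[2]-.066+.110
for p in((264,367),(492,367),(322,271),(436,271)):
    z=zt if p[1]>300 else P[2]-.066
    q=ray(f,g(p),z)[:2];print("tin",(q-P[:2])@u,(q-P[:2])@n)
```

```text
div [array([ 0.46167423, -0.30543864]), array([ 0.63167489, -0.33936307])] wall [array([ 0.45204848, -0.35759344]), array([ 0.62042852, -0.38941272])] divfar [array([ 0.46566827, -0.28307096]), array([ 0.63364949, -0.31543948])] chest [array([ 0.63718641, -0.30507725]), array([ 0.61695535, -0.42368542])]
-0.19696729141201394
-0.1867705025513394
-0.1903581824559785
front [array([ 0.45466128, -0.28065508]), array([ 0.43888619, -0.36956017]), array([ 0.46579875, -0.28260663]), array([ 0.44955532, -0.36901698])]
yaw -0.1913653254731106 n div,wall,div2 [np.float64(-0.2121), np.float64(-0.213), np.float64(-0.2651), np.float64(-0.2643), np.float64(-0.1893), np.float64(-0.1892)] u front [np.float64(0.4997), np.float64(0.5012), np.float64(0.511), np.float64(0.5115)] u chest [np.float64(0.6836), np.float64(0.6863)]
tin -0.03064361090920296 0.019927919166305923
tin 0.02928267216955377 0.021027017649750603
tin -0.029702191270136114 0.01897792601996342
tin 0.029554723683940406 0.020055712906015034
```

Run:
```python
from h import *
a=-.1914;u=np.array([np.cos(a),np.sin(a)]);n=np.array([-u[1],u[0]])
x,y=.59*u-.2386*n;print(x,y)
plan((x,y,.235,1.3794,.02),(x,y,.235,1.3794),(x,y,.092,1.3794,.02),grip=0)
```

```text
0.5338362167596971 -0.34648066854543824
[[0.66,-0.02,-0.0,0.06,0],[0.66,-0.02,-0.01,0.06,0],[0.65,-0.02,-0.0,0.06,0],[0.66,-0.03,-0.01,0.06,0],[-0.0,-0.0,0.0,-0.0,0],[-0.0,-0.0,0.6,-0.0,0],[-0.0,-0.0,0.6,-0.0,0],[-0.0,-0.0,0.59,-0.0,0],[-0.0,-0.0,0.6,-0.0,0],[-0.0,-0.0,0.59,-0.0,0],[-0.0,-0.0,0.6,-0.0,0],[-0.0,-0.0,0.59,-0.0,0]]
[[-0.0,-0.0,0.6,-0.0,0]]
end [ 0.5339 -0.3463  0.092   1.3791]
```

{"op": "jog_arm", "data": {
  "motion": [
    [0.66, -0.02, 0, 0.06, 0],
    [0.66, -0.02, 0, 0.06, 0],
    [0.65, -0.02, 0, 0.06, 0],
    [0.66, -0.03, 0, 0.06, 0],
    [0, 0, 0.5, 0, 0],
    [0, 0, 0.5, 0, 0],
    [0, 0, 0, 0, 0],
    [0, 0, 0, 0, 0]
  ]
}}

```text
clock: 16.4
position: [0.5341, -0.3455, 0.2043]
tool_rot: [-3.141, 0.0, 1.381]
force: [-0.1, -0.5, -6.5]
grip_width: 0.0592
finger_force: 84.2
```

Run:
```python
from h import *
st()
plan((.5338,-.3465,.094,1.3794,.02),(.5338,-.3465,.084,1.3794,.003),grip=0)
```

```text
{'clock': 16.4, 'position': [0.5341, -0.3455, 0.2043], 'tool_rot': [-3.1406, 0.0001, 1.3807], 'force': [-0.1435, -0.5427, -6.5264], 'moment': [-0.0148, -0.0444, -0.0342], 'grip_width': 0.0592, 'finger_force': 84.1817}
[[-0.01,-0.0,0.61,0.0,0],[-0.0,-0.0,0.61,0.0,0],[-0.01,-0.0,0.61,0.0,0],[-0.0,-0.0,0.62,0.01,0],[-0.01,-0.0,0.61,0.0,0],[-0.0,-0.0,0.62,0.01,0],[-0.0,-0.0,0.08,-0.0,0],[-0.0,-0.0,0.08,-0.0,0],[-0.0,-0.0,0.09,-0.0,0],[-0.0,-0.0,0.08,-0.0,0]]
end [ 0.534  -0.3464  0.084   1.3791]
```

{"op": "jog_arm", "data": {
  "motion": [
    [-0.03, 0, 0.61, 0.02, 0],
    [0, 0, 0.61, 0, 0],
    [0, 0, 0.61, 0, 0],
    [0, 0, 0.61, 0, 0],
    [0, 0, 0.61, 0, 0],
    [0, 0, 0.61, 0, 0],
    [0, 0, 0.08, 0, 0],
    [0, 0, 0.08, 0, 0],
    [0, 0, 0.09, 0, 0],
    [0, 0, 0.08, 0, 0],
    [0, 0, 0, 0, 0]
  ]
}}

```text
clock: 17.5
position: [0.5346, -0.346, 0.0852]
tool_rot: [3.141, 0.0, 1.38]
force: [0.8, -0.5, -8.1]
grip_width: 0.059
finger_force: 84.3
```

{"op": "jog_arm", "data": {
  "motion": [
    [0, 0, 0.02, 0, 0],
    [0, 0, 0.02, 0, 0],
    [0, 0, 0, 0, 0]
  ]
}}

```text
clock: 17.8
position: [0.5345, -0.3459, 0.0838]
tool_rot: [3.142, -0.0, 1.38]
force: [-0.1, 0.3, -8.3]
grip_width: 0.0591
finger_force: 84.3
```

{"op": "jog_arm", "data": {
  "motion": [
    [0, 0, 0.03, 0, 0],
    [0, 0, 0.02, 0, 0],
    [0, 0, 0, 0, 0]
  ]
}}

```text
clock: 18.1
position: [0.5346, -0.346, 0.0827]
tool_rot: [3.141, -0.0, 1.38]
force: [-1.6, 2.5, 2.7]
grip_width: 0.0593
finger_force: 85.3
```

Contact made gently, so I'll release.

{"op": "jog_arm", "data": {
  "motion": [
    [0, 0, 0, 0, 0.93],
    [0, 0, 0, 0, 0.93],
    [0, 0, 0, 0, 0.93],
    [0, 0, 0, 0, 0.93],
    [0, 0, 0, 0, 0.93],
    [0, 0, -0.1, 0, 0.93],
    [0, 0, -0.4, 0, 0.93],
    [0, 0, -0.7, 0, 0.93],
    [0, 0, -0.9, 0, 0.93],
    [0, 0, -0.9, 0, 0.93],
    [0, 0, -0.9, 0, 0.93],
    [0, 0, -0.9, 0, 0.93]
  ]
}}

```text
clock: 19.3
position: [0.5344, -0.346, 0.2284]
tool_rot: [3.141, 0.0, 1.38]
force: [-0.4, 0.9, 0.4]
grip_width: 0.0794
finger_force: 0.0
```

Run:
```python
from h import *
st()
z=.235
plan((.5346,-.346,z,1.38),(.46,-.1,z,1.5),(.592,-.0305,.2,1.57),(.592,-.0305,.072,1.57,.02))
import pickle
f=bot.grab_frame("side");cv2.imwrite("pics/s4.png",cv2.resize(f["pixels"][220:384,250:420,::-1],(612,590),interpolation=cv2.INTER_CUBIC))
```

```text
{'clock': 19.3, 'position': [0.5344, -0.346, 0.2284], 'tool_rot': [3.1408, 0.0003, 1.3798], 'force': [-0.4207, 0.9237, 0.3674], 'moment': [0.0377, -0.0095, -0.0202], 'grip_width': 0.0794, 'finger_force': 0.0}
[[0.0,0.01,-0.22,-0.0,1],[0.84,-0.44,0.0,-0.17,1],[0.85,-0.43,0.0,-0.17,1],[0.85,-0.42,0.0,-0.17,1],[0.86,-0.41,0.0,-0.17,1],[0.87,-0.4,0.0,-0.16,1],[0.87,-0.39,0.0,-0.17,1],[0.88,-0.38,0.0,-0.16,1],[0.88,-0.36,0.0,-0.17,1],[0.88,-0.36,0.0,-0.16,1],[0.44,0.7,0.19,-0.15,1],[0.43,0.71,0.2,-0.15,1]]
[[0.42,0.72,0.19,-0.14,1],[0.41,0.72,0.2,-0.15,1],[0.4,0.72,0.19,-0.14,1],[0.4,0.73,0.2,-0.15,1],[-0.0,0.0,0.61,0.0,1],[-0.0,0.0,0.61,0.0,1],[-0.0,0.0,0.61,0.0,1],[-0.0,0.0,0.61,0.0,1],[-0.0,0.0,0.61,0.0,1],[-0.0,0.0,0.61,0.0,1],[-0.0,0.0,0.6,0.0,1]]
end [ 0.5919 -0.0304  0.0721  1.5702]
```

View pics/s4.png

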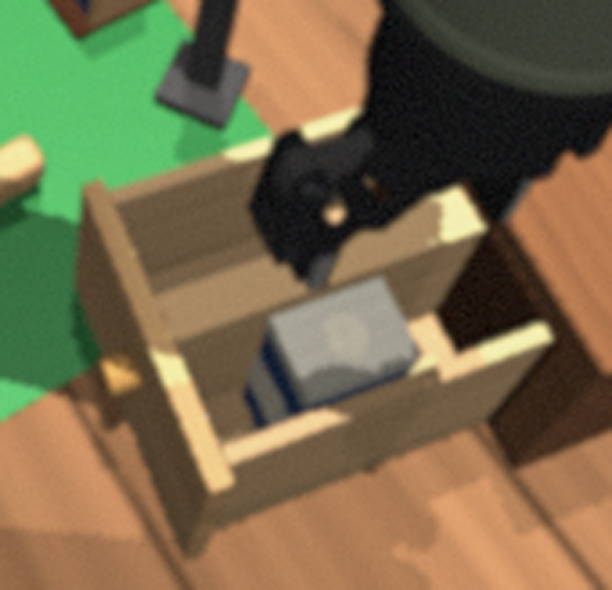

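The full tin stands upright inside the right lane at (340, 345). Next is the rightmost tin.

{"op": "jog_arm", "data": {
  "motion": [
    [0, 0, -0.22, 0, 1],
    [0.84, -0.44, 0, -0.17, 1],
    [0.85, -0.43, 0, -0.17, 1],
    [0.85, -0.42, 0, -0.17, 1],
    [0.86, -0.41, 0, -0.17, 1],
    [0.87, -0.4, 0, -0.16, 1],
    [0.87, -0.39, 0, -0.17, 1],
    [0.88, -0.38, 0, -0.16, 1],
    [0.88, -0.36, 0, -0.17, 1],
    [0.88, -0.36, 0, -0.16, 1],
    [0.44, 0.7, 0.19, -0.15, 1],
    [0.43, 0.71, 0.2, -0.15, 1]
  ]
}}

```text
clock: 20.55
position: [0.5038, -0.0755, 0.2215]
tool_rot: [3.141, -0.001, 1.525]
force: [-0.4, 0.1, 0.6]
grip_width: 0.0856
finger_force: 0.0
```

{"op": "jog_arm", "data": {
  "motion": [
    [0.42, 0.72, 0.19, -0.14, 1],
    [0.41, 0.72, 0.2, -0.15, 1],
    [0.4, 0.72, 0.19, -0.14, 1],
    [0.4, 0.73, 0.2, -0.15, 1],
    [0, 0, 0.61, 0, 1],
    [0, 0, 0.61, 0, 1],
    [0, 0, 0.61, 0, 1],
    [0, 0, 0.61, 0, 1],
    [0, 0, 0.61, 0, 1],
    [0, 0, 0.61, 0, 1],
    [0, 0, 0.6, 0, 1],
    [0, 0, 0, 0, 1]
  ]
}}

```text
clock: 21.75
position: [0.5902, -0.0302, 0.068]
tool_rot: [-3.138, 0.0, 1.57]
force: [0.9, 0.4, 0.3]
grip_width: 0.0852
finger_force: 0.0
```

{"op": "jog_arm", "data": {
  "motion": [
    [0, 0, 0, 0, 0],
    [0, 0, 0, 0, 0],
    [0, 0, 0, 0, 0],
    [0, 0, 0, 0, 0],
    [0, 0, 0, 0, 0],
    [0, 0, 0, 0, 0],
    [0, 0, 0, 0, 0],
    [0, 0, 0, 0, 0]
  ],
  "newtons": 45
}}

```text
clock: 22.55
position: [0.5921, -0.0303, 0.0708]
tool_rot: [3.14, -0.0, 1.57]
force: [-1.5, 0.0, 6.7]
grip_width: 0.0398
finger_force: 45.0
```

{"op": "jog_arm", "data": {
  "motion": [
    [0, 0, -0.2, 0, 0],
    [0, 0, -0.5, 0, 0],
    [0, 0, -0.9, 0, 0],
    [0, 0, -0.9, 0, 0],
    [0, 0, -0.9, 0, 0],
    [0, 0, -0.9, 0, 0],
    [0, 0, -0.3, 0, 0],
    [0, 0, 0, 0, 0],
    [0, 0, 0, 0, 0]
  ]
}}

```text
clock: 23.45
position: [0.5912, -0.0301, 0.2072]
tool_rot: [-3.141, -0.0, 1.571]
force: [-0.2, -0.9, -1.8]
grip_width: 0.0394
finger_force: 45.7
```

Run:
```python
from h import *
st()
plan((.58,.37,.21,1.61),(.58,.37,.095,1.61,.025),(.58,.37,.073,1.61,.004),grip=0)
```

```text
{'clock': 23.45, 'position': [0.5912, -0.0301, 0.2072], 'tool_rot': [-3.1407, -0.0001, 1.5706], 'force': [-0.2249, -0.9025, -1.8026], 'moment': [-0.0445, 0.0163, 0.0115], 'grip_width': 0.0394, 'finger_force': 45.6561}
[[0.95,-0.03,-0.01,-0.04,0],[0.95,-0.02,-0.01,-0.03,0],[0.95,-0.02,-0.01,-0.04,0],[0.95,-0.02,-0.01,-0.03,0],[0.95,-0.02,-0.01,-0.04,0],[0.95,-0.01,-0.0,-0.03,0],[0.96,-0.01,-0.01,-0.04,0],[0.95,-0.01,-0.0,-0.03,0],[0.96,-0.01,-0.01,-0.04,0],[0.95,-0.0,-0.0,-0.03,0],[0.96,0.0,-0.01,-0.04,0],[0.95,0.0,-0.0,-0.03,0]]
[[0.96,0.01,-0.01,-0.04,0],[0.95,0.01,-0.0,-0.03,0],[0.0,-0.0,0.77,-0.0,0],[0.0,-0.0,0.77,-0.0,0],[0.0,-0.0,0.76,-0.0,0],[0.0,-0.0,0.77,-0.0,0],[0.0,-0.0,0.76,-0.0,0],[0.0,-0.0,0.12,-0.0,0],[0.0,-0.0,0.12,-0.0,0],[0.0,-0.0,0.12,-0.0,0],[0.0,-0.0,0.12,-0.0,0],[0.0,-0.0,0.13,-0.0,0]]
[[0.0,-0.0,0.12,-0.0,0]]
end [0.58   0.37   0.0731 1.6098]
```

1.8 N, so this one is nearly empty and goes to the tray.

{"op": "jog_arm", "data": {
  "motion": [
    [0.95, -0.03, 0, -0.04, 0],
    [0.95, -0.02, 0, -0.03, 0],
    [0.95, -0.02, 0, -0.04, 0],
    [0.95, -0.02, 0, -0.03, 0],
    [0.95, -0.02, 0, -0.04, 0],
    [0.95, -0.01, 0, -0.03, 0],
    [0.96, -0.01, 0, -0.04, 0],
    [0.95, -0.01, 0, -0.03, 0],
    [0.96, -0.01, 0, -0.04, 0],
    [0.95, 0, 0, -0.03, 0],
    [0.96, 0, 0, -0.04, 0],
    [0.95, 0, 0, -0.03, 0]
  ]
}}

```text
clock: 24.65
position: [0.5812, 0.3134, 0.2062]
tool_rot: [-3.14, 0.001, 1.604]
force: [-0.3, 0.2, -1.0]
grip_width: 0.0394
finger_force: 45.6
```

{"op": "jog_arm", "data": {
  "motion": [
    [0.96, 0.01, 0, -0.04, 0],
    [0.95, 0.01, 0, -0.03, 0],
    [0, 0, 0.77, 0, 0],
    [0, 0, 0.77, 0, 0],
    [0, 0, 0.77, 0, 0],
    [0, 0, 0.77, 0, 0],
    [0, 0, 0.7, 0, 0],
    [0, 0, 0.2, 0, 0],
    [0, 0, 0.2, 0, 0],
    [0, 0, 0.1, 0, 0],
    [0, 0, 0.1, 0, 0],
    [0, 0, 0, 0, 0]
  ]
}}

```text
clock: 25.85
position: [0.5807, 0.3699, 0.0767]
tool_rot: [3.141, -0.0, 1.609]
force: [0.3, 0.3, -1.9]
grip_width: 0.0397
finger_force: 45.6
```

{"op": "jog_arm", "data": {
  "motion": [
    [0, 0, 0.07, 0, 0],
    [0, 0, 0.07, 0, 0],
    [0, 0, 0.07, 0, 0],
    [0, 0, 0, 0, 0]
  ]
}}

```text
clock: 26.25
position: [0.5804, 0.3697, 0.0699]
tool_rot: [-3.141, 0.0, 1.61]
force: [-0.3, 0.6, -1.4]
grip_width: 0.0399
finger_force: 45.6
```

{"op": "jog_arm", "data": {
  "motion": [
    [0, 0, 0.03, 0, 0],
    [0, 0, 0, 0, 0]
  ]
}}

```text
clock: 26.45
position: [0.5805, 0.3697, 0.0692]
tool_rot: [-3.141, 0.0, 1.61]
force: [-1.0, -0.1, -2.1]
grip_width: 0.0396
finger_force: 45.6
```

{"op": "jog_arm", "data": {
  "motion": [
    [0, 0, 0.03, 0, 0],
    [0, 0, 0, 0, 0]
  ]
}}

```text
clock: 26.65
position: [0.5807, 0.3698, 0.0689]
tool_rot: [3.141, -0.0, 1.61]
force: [-1.4, -0.9, 4.7]
grip_width: 0.04
finger_force: 46.1
```

Contact. I'll release, retreat and fetch the middle tin.

{"op": "jog_arm", "data": {
  "motion": [
    [0, 0, 0, 0, 1],
    [0, 0, 0, 0, 1],
    [0, 0, 0, 0, 1],
    [0, 0, 0, 0, 1],
    [0, 0, 0, 0, 1],
    [0, 0, 0, 0, 1],
    [0, 0, -0.4, 0, 1],
    [0, 0, -0.8, 0, 1],
    [0, 0, -0.9, 0, 1],
    [0, 0, -0.9, 0, 1],
    [0, 0, -0.9, 0, 1],
    [0, 0, -0.7, 0, 1]
  ]
}}

```text
clock: 27.85
position: [0.5809, 0.3698, 0.2092]
tool_rot: [3.14, -0.001, 1.609]
force: [0.0, 0.2, 0.0]
grip_width: 0.0855
finger_force: 0.0
```

Run:
```python
from h import *
st()
plan((.592,.0425,.21,1.57),(.592,.0425,.071,1.57,.022))
```

```text
{'clock': 27.85, 'position': [0.5809, 0.3698, 0.2092], 'tool_rot': [3.1401, -0.001, 1.6094], 'force': [0.0369, 0.2162, 0.034], 'moment': [0.0052, -0.0309, 0.0551], 'grip_width': 0.0855, 'finger_force': 0.0}
[[-0.91,-0.0,-0.0,0.04,1],[-0.91,-0.0,-0.0,0.04,1],[-0.91,0.0,-0.0,0.04,1],[-0.91,0.0,-0.0,0.04,1],[-0.91,0.01,-0.0,0.04,1],[-0.91,0.01,-0.0,0.04,1],[-0.91,0.01,-0.0,0.04,1],[-0.91,0.02,-0.01,0.04,1],[-0.91,0.02,-0.0,0.04,1],[-0.91,0.02,-0.01,0.04,1],[-0.91,0.02,-0.0,0.05,1],[-0.91,0.03,-0.01,0.04,1]]
[[0.0,0.0,0.66,0.0,1],[0.0,0.0,0.66,0.0,1],[0.0,0.0,0.66,0.0,1],[0.0,0.0,0.66,0.0,1],[0.0,0.0,0.67,0.0,1],[0.0,0.0,0.66,0.0,1],[0.0,0.0,0.67,0.0,1]]
end [0.5919 0.0424 0.0709 1.5702]
```

{"op": "jog_arm", "data": {
  "motion": [
    [-0.91, 0, 0, 0.04, 1],
    [-0.91, 0, 0, 0.04, 1],
    [-0.91, 0, 0, 0.04, 1],
    [-0.91, 0, 0, 0.04, 1],
    [-0.91, 0.01, 0, 0.04, 1],
    [-0.91, 0.01, 0, 0.04, 1],
    [-0.91, 0.01, 0, 0.04, 1],
    [-0.91, 0.02, 0, 0.04, 1],
    [-0.91, 0.02, 0, 0.04, 1],
    [-0.91, 0.02, 0, 0.04, 1],
    [-0.91, 0.02, 0, 0.05, 1],
    [-0.91, 0.03, 0, 0.04, 1]
  ]
}}

```text
clock: 29.05
position: [0.5917, 0.0412, 0.2074]
tool_rot: [3.141, -0.0, 1.57]
force: [1.4, 0.5, -0.0]
grip_width: 0.0855
finger_force: 0.0
```

{"op": "jog_arm", "data": {
  "motion": [
    [0, 0, 0, 0, 1],
    [0, 0, 0.66, 0, 1],
    [0, 0, 0.66, 0, 1],
    [0, 0, 0.66, 0, 1],
    [0, 0, 0.66, 0, 1],
    [0, 0, 0.66, 0, 1],
    [0, 0, 0.66, 0, 1],
    [0, 0, 0.64, 0, 1],
    [0, 0, 0, 0, 1],
    [0, 0, 0, 0, 1]
  ]
}}

```text
clock: 30.05
position: [0.5919, 0.0426, 0.0692]
tool_rot: [3.141, -0.0, 1.571]
force: [-0.2, -0.5, -0.0]
grip_width: 0.0852
finger_force: 0.0
```

{"op": "jog_arm", "data": {
  "motion": [
    [0, 0, 0, 0, 0],
    [0, 0, 0, 0, 0],
    [0, 0, 0, 0, 0],
    [0, 0, 0, 0, 0],
    [0, 0, 0, 0, 0],
    [0, 0, 0, 0, 0],
    [0, 0, 0, 0, 0],
    [0, 0, 0, 0, 0]
  ]
}}

```text
clock: 30.85
position: [0.592, 0.0425, 0.0691]
tool_rot: [3.141, -0.0, 1.57]
force: [-0.9, 0.8, 7.8]
grip_width: 0.0395
finger_force: 44.9
```

{"op": "jog_arm", "data": {
  "motion": [
    [0, 0, -0.2, 0, 0],
    [0, 0, -0.5, 0, 0],
    [0, 0, -0.9, 0, 0],
    [0, 0, -0.9, 0, 0],
    [0, 0, -0.9, 0, 0],
    [0, 0, -0.9, 0, 0],
    [0, 0, -0.3, 0, 0],
    [0, 0, 0, 0, 0],
    [0, 0, 0, 0, 0]
  ]
}}

```text
clock: 31.75
position: [0.5912, 0.0425, 0.2057]
tool_rot: [-3.141, 0.0, 1.571]
force: [-0.4, 0.2, -1.5]
grip_width: 0.0391
finger_force: 45.7
```

Run:
```python
from h import *
st()
plan((.584,.272,.21,1.61),(.584,.272,.08,1.61,.025),grip=0)
```

```text
{'clock': 31.75, 'position': [0.5912, 0.0425, 0.2057], 'tool_rot': [-3.1407, 0.0, 1.5705], 'force': [-0.3756, 0.2415, -1.4709], 'moment': [-0.0386, 0.013, 0.0289], 'grip_width': 0.0391, 'finger_force': 45.67}
[[0.96,-0.03,-0.02,-0.06,0],[0.96,-0.03,-0.02,-0.06,0],[0.96,-0.02,-0.02,-0.06,0],[0.95,-0.02,-0.02,-0.06,0],[0.96,-0.01,-0.02,-0.06,0],[0.95,-0.01,-0.01,-0.06,0],[0.96,0.0,-0.02,-0.07,0],[0.95,0.01,-0.01,-0.06,0],[0.0,-0.0,0.72,-0.0,0],[0.0,-0.0,0.72,-0.0,0],[0.0,-0.0,0.72,-0.0,0],[0.0,-0.0,0.72,-0.0,0]]
[[0.0,-0.0,0.73,-0.0,0],[0.0,-0.0,0.72,-0.0,0]]
end [0.5841 0.2719 0.08   1.6097]
```

{"op": "jog_arm", "data": {
  "motion": [
    [0.96, -0.03, 0, -0.06, 0],
    [0.96, -0.03, 0, -0.06, 0],
    [0.96, -0.02, 0, -0.06, 0],
    [0.95, -0.02, 0, -0.06, 0],
    [0.96, -0.01, 0, -0.06, 0],
    [0.95, -0.01, 0, -0.06, 0],
    [0.96, 0, 0, -0.07, 0],
    [0.95, 0.01, 0, -0.06, 0],
    [0, 0, 0.72, 0, 0],
    [0, 0, 0.72, 0, 0],
    [0, 0, 0.72, 0, 0],
    [0, 0, 0.72, 0, 0]
  ]
}}

```text
clock: 32.95
position: [0.5838, 0.2714, 0.1175]
tool_rot: [-3.14, 0.001, 1.61]
force: [0.4, 1.7, -3.1]
grip_width: 0.0396
finger_force: 45.7
```

{"op": "jog_arm", "data": {
  "motion": [
    [0, 0, 0.72, 0, 0],
    [0, 0, 0.5, 0, 0],
    [0, 0, 0.12, 0, 0],
    [0, 0, 0.1, 0, 0],
    [0, 0, 0.07, 0, 0],
    [0, 0, 0, 0, 0]
  ]
}}

```text
clock: 33.55
position: [0.5849, 0.2719, 0.0752]
tool_rot: [3.141, -0.0, 1.61]
force: [-0.1, 0.2, -1.4]
grip_width: 0.0395
finger_force: 45.6
```

{"op": "jog_arm", "data": {
  "motion": [
    [0, 0, 0.07, 0, 0],
    [0, 0, 0.07, 0, 0],
    [0, 0, 0.06, 0, 0],
    [0, 0, 0.03, 0, 0],
    [0, 0, 0, 0, 0]
  ]
}}

```text
clock: 34.05
position: [0.5845, 0.2717, 0.0677]
tool_rot: [-3.141, 0.0, 1.61]
force: [-0.7, -0.8, -2.6]
grip_width: 0.0394
finger_force: 45.6
```

{"op": "jog_arm", "data": {
  "motion": [
    [0, 0, 0.03, 0, 0],
    [0, 0, 0, 0, 0]
  ]
}}

```text
clock: 34.25
position: [0.5847, 0.2718, 0.0671]
tool_rot: [3.141, -0.0, 1.609]
force: [-0.8, -0.3, 1.3]
grip_width: 0.0393
finger_force: 45.9
```

{"op": "jog_arm", "data": {
  "motion": [
    [0, 0, 0, 0, 1],
    [0, 0, 0, 0, 1],
    [0, 0, 0, 0, 1],
    [0, 0, 0, 0, 1],
    [0, 0, 0, 0, 1],
    [0, 0, 0, 0, 1],
    [0, 0, -0.4, 0, 1],
    [0, 0, -0.8, 0, 1],
    [0, 0, -0.9, 0, 1],
    [0, 0, -0.9, 0, 1],
    [0, 0, -0.9, 0, 1],
    [0, 0, -0.9, 0, 1]
  ]
}}

```text
clock: 35.45
position: [0.5846, 0.2716, 0.213]
tool_rot: [3.141, -0.0, 1.609]
force: [-0.0, 0.4, -0.2]
grip_width: 0.0853
finger_force: 0.0
```

{"op": "jog_arm", "data": {
  "motion": [
    [0, -0.9, -0.5, 0, 1],
    [0, -0.9, -0.5, 0, 1],
    [0, -0.9, 0, 0, 1],
    [0, -0.9, 0, 0, 1],
    [0, 0, 0, 0, 1],
    [0, 0, 0, 0, 1]
  ]
}}

```text
clock: 36.05
position: [0.4767, 0.2678, 0.242]
tool_rot: [3.141, -0.001, 1.61]
force: [0.0, -0.0, 1.2]
grip_width: 0.0858
finger_force: 0.0
```

Run:
```python
from h import *
st()
f=bot.grab_frame("side");cv2.imwrite("pics/s5.png",cv2.resize(f["pixels"][:,:,::-1],(798,598),interpolation=cv2.INTER_CUBIC))
```

```text
{'clock': 36.05, 'position': [0.4767, 0.2678, 0.242], 'tool_rot': [3.1406, -0.001, 1.61], 'force': [0.0147, -0.0238, 1.1784], 'moment': [0.013, -0.0222, 0.0121], 'grip_width': 0.0858, 'finger_force': 0.0}
```

View pics/s5.png

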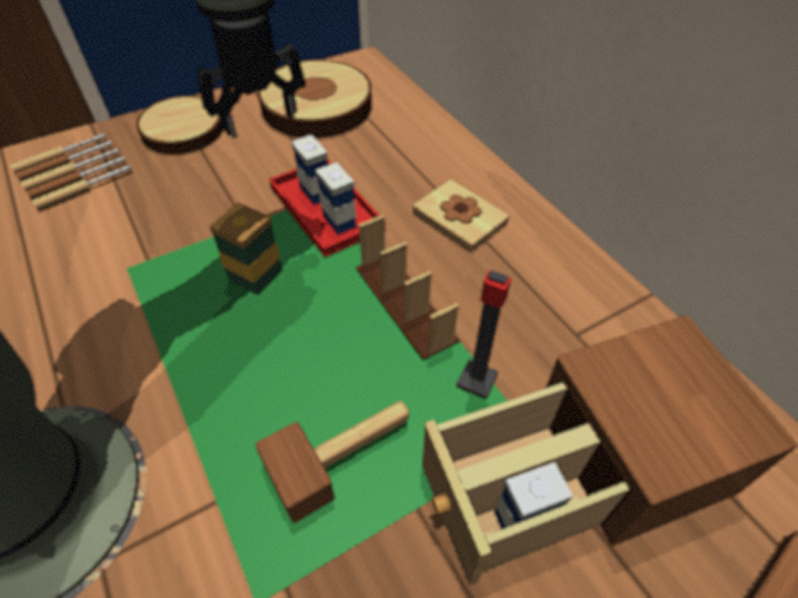

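Both nearly empty tins stand upright in the tray at (312, 165) and (337, 200). The full tin is upright in the right lane at (535, 490), and the bystanders haven't moved.

```bash
python3 -c "
from workcell import bot
print(bot.job_done())"
```

```text
the job is handed in; nothing more can be done
None
```

The job is handed in at about 36 s: the full tin (about 0.75 kg, from the left slot) stands in the right drawer lane, and both nearly empty tins stand in the red tray. On the way, the full tin was set on the mat for a regrasp and pressed down with about 69 N at the wrist (limit 120 N).

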